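# Take the cap off the large rotor for its new collar

## Robot

A 6-joint arm with a two-finger parallel gripper is mounted at the origin on the work surface; the furniture and walls round the work are solid. World frame = base frame: x ahead of the robot, y to its left, z up, the work surface at z = 0. Lengths are in m, angles in rad, forces in N, time in s.
With the tool pointing down it reaches from about 0.425 to 0.95 m from the base axis. Payload 14.7 kg.
Tool frame: the origin (TCP) lies at the very end of the fingers, on their centre line; the grasp point (between the pads) lies 19 mm behind it; z points along the fingers, y is the direction in which the jaws open and shut (so a half turn about z gives the same grasp; the last joint's range is limited). The gripper opens to 85 mm and grips with 20 to 120 N. Pads are 22 mm wide; open, the fingers measure 114 mm over their backs; the gripper's body (76 mm by 85 mm) begins 54 mm behind the grasp point. The pads swing forward as they close: fully open they stand 13 mm farther back than shut.
Start: joints at [-1.269, 0.48, 1.596, -0, 1.065, -0.047], TCP at [0.222, -0.611, 0.231] pointing down, gripper open.
Joint ranges: [-2.75, 2.75], [-0.82, 2.05], [0.23, 2.67], [-1.56, 4.7], [0.09, 2.69], [-2.92, 2.92]. Speed limits (rad/s): [1.89, 1.89, 2.39, 3.01, 3.01, 3.01].

## Interface

Orientations are given as a rotation vector (axis times angle).
In Python, from rig import ctrl, imaging gives the robot as it stands.
- The arm moves only by the tool servo_tool, never from a script. Its argument "deltas" is a list of rows, each an object with "claw": the finger opening in cm, from 0 to 8.54; "travel": the shift along the world's x, y, z in cm, a list of three; "roll": the turn about the world's z in degrees. In form: [{"claw": claw, "travel": [dx, dy, dz], "roll": roll}, ...]. A call has 1 to 8 rows; each row is the pose to reach, as a shift and turn from the pose commanded when the call began; what a row does not reach only later rows make up. A row lasts 1/10 s, in which the tool goes at most 50 mm and 8.59 degrees, less where a joint would pass 70% of its speed; a pose out of reach is approached as far as the arm can. A call with a gripper value outside its range is refused whole. The fingers move at their own pace and stop on an object; "grip_force" is the grip in N (left out, the last holds). Time passes only in rows, so rows that repeat a pose let the fingers close. It gives the time, the measured TCP pose, the force and the opening at its end, in the units of the state.
- ctrl.get_obs(): the state, without advancing time (a new reading comes with each control period).
- imaging.read_camera(name): name is "scene" or "top"; returns a dict with "color" (384x512x3 uint8, red, green, blue), "range_z" (384x512 float32, m along the optical axis (not along the pixel's ray), 0 where there is no reading), "mtx" (3x3 intrinsics, pixels), "pose" (4x4, takes a point from camera to world coordinates). Camera axes: x right, y up, looking along -z (the intrinsics and any distortion apply to the point x, -y, -z); pixel columns grow to the right and rows downward; lengths in m; the calibration is good to about 2 mm. A picture is of the moment at which its call begins.
- ctrl.finish_job(): hands the job in, once; it reports no verdict.
The state is a dict: "time_s": time; "joints": joint angles; "joint_vel": joint speeds; "joint_torque": joint torques, N m; "ee_pos": TCP position; "tool_rot": TCP orientation; "ft_force": force on the tool from outside, world axes, zero at the start; "ft_torque": the same for the moment, N m; "finger_gap": opening from 0.0 (shut) to 1.0 (fully open).
Only numpy, scipy, OpenCV 4.12 (cv2) and the standard library are available. Lean on these libraries where they do the work, as an engineer would, in place of code of your own. Each camera call takes 0.05 s, during which the arm holds its last target.

## Task

We are renewing the collar under the cap of the larger of the two centrifuge rotors. Lift the new collar, the hard white ring, out of its open mould and lay it flat in the steel dish, then unscrew the larger rotor's cap - it may have a right-hand or a left-hand thread and nothing outside shows which, so feel which way it gives - and finish while holding the cap upright in the gripper, at least 5 cm above its seat. Leave the smaller rotor's cap alone.

Things in the scene. Friction and masses are not known exactly. Their poses are not given: they have to be found in the camera images.
- ring: the new collar: hard white plastic ring, 52 mm outside diameter, 38 mm bore, 18 mm high, 35 g. Origin: centre of its underside, z up along its axis. At the start its lower 8 mm sit loosely in the mould and its upper 10 mm stand proud of the mould's top face
- mould: lower half of an aluminium mould, fixed: block 98 x 78 x 22 mm with a round cavity 54 mm wide and 8 mm deep in its top, round a core 35 mm thick that ends 6 mm above the top face. Origin: centre of the block's underside, on the worktop; the cavity lies on the same vertical axis. Its other half lies empty nearer the robot, without a core, and is not used
- dish: shallow round steel dish, loose, 0.25 kg, 112 mm across the rim, 14 mm high, wall 2 mm, flat floor 96 mm wide whose top is 2 mm above the origin. Origin: centre of its underside, on the worktop
- rotor_big: the larger rotor, fixed: aluminium body with grey lid, 116 mm in diameter, lid rim 45 mm high, lid rising to 52 mm at the middle. On the lid the old black collar, 52 mm in diameter, reaches up to z = 70 mm; the cap sits on it. Origin: centre of the underside, on the worktop, on the rotor's axis
- cap_big: the larger rotor's cap: round knurled aluminium cap, 50 mm in diameter, 30 mm high, 90 g, with a short dark index line on its flat top. Origin: centre of its underside, 70 mm above the rotor's origin at the start; z up along its axis, x along the index line, so its yaw shows how far it has turned (0 at the start)
- big_thread (a point): centre of the larger rotor's cap seat, top of its old collar. A steel spindle 24 mm high stands here inside the cap, with a coarse two-lug thread. The wrong way the cap meets a hard stop within 0.2 rad; the right way it turns easily and lifts straight off from 1.35 to 2.1 rad. It does not climb as it turns. It loosens anticlockwise from above (yaw grows) or clockwise; either occurs
- rotor_small: the smaller rotor, fixed: as the larger one, with the same cap height, but 88 mm in diameter. Origin: centre of the underside. It may stand on either side
- cap_small: the smaller rotor's cap, the same as the larger rotor's; to be left alone. Origin: centre of its underside

How it is judged:
On the way, in this order (a step that is already met when the one before it is completed fails the run):
1. the ring has been lifted out of the mould, clear of it (height (world z) of ring above 0.026 m), for 0.1 s.
2. the ring lies flat in the dish, let go (horizontal distance between ring and dish below 0.03 m and z of ring in the frame of dish below 0.006 m and angle between ring's own z axis and vertical below 0.12 rad and contact force between ring and the fingers below 0.05 N and linear speed of ring below 0.03 m/s), for 0.2 s.
3. the larger rotor's cap is off, held in the gripper clear above its spindle (z of cap_big in the frame of rotor_big above 0.1 m and contact force between cap_big and the fingers above 1 N), for 0.2 s.
At the end, for the whole second after the job is handed in: The gripper holds the larger rotor's cap still, upright within 20 degrees, its underside at least 45 mm above its seat and touching nothing of the rotor; the white ring lies flat and let go on the dish's floor, centred within 30 mm; the smaller rotor's cap is where it was, within 10 mm (all of step 2 and z of cap_big in the frame of rotor_big above 0.115 m and angle between cap_big's own z axis and vertical below 0.35 rad and contact force between cap_big and the fingers above 1 N and contact force between cap_big and rotor_big below 0.05 N and linear speed of cap_big below 0.05 m/s and distance of cap_small from where it was at the start of the episode below 0.01 m); the arm keeps its last pose, push and grip.
It fails at once if the ring is let go more than 3 cm above the dish floor's height (height (world z) of ring above 0.035 m and contact force between ring and the fingers below 0.01 N).
It fails at once if the smaller rotor's cap is turned out or knocked (distance of cap_small from where it was at the start of the episode above 0.01 m).
It also fails if it takes over 50 s, if anything falls off the work surface, if the arm or the gripper's body presses on something with over 40 N, if the wrist force passes 120 N, or if a joint passes its speed limit or range.

## Working session

There is one attempt and no reset: what is moved stays moved. The work goes in short steps, Python scripts to look and compute and a tool call to move; the robot and the scene stay as the last step left them, time stands still between calls to the robot, and variables do not carry over. Pictures are saved under pics/ and viewed, and the job is handed in when it is done.

Besides the shell and the picture viewer there is one more tool, called after "Call:" by a JSON object that holds its "api" and its "payload", one argument or row to a line. servo_tool: Moves the arm, as the interface text tells. Its arguments: {"type":"object","properties":{"deltas":{"type":"array"},"grip_force":{"type":"number"}},"required":["deltas"]}

```bash
mkdir -p pics
cat > h.py <<'E'
from rig import ctrl, imaging
import numpy as np, cv2
def shot(name,fn):
    c=imaging.read_camera(name); cv2.imwrite('pics/'+fn,c['color'][:,:,::-1]); np.savez('/tmp/'+fn+'.npz',**c); return c
def pts(c):
    d=c['range_z']; h,w=d.shape; K=c['mtx']; u,v=np.meshgrid(np.arange(w),np.arange(h))
    x=(u-K[0,2])/K[0,0]*d; y=(v-K[1,2])/K[1,1]*d
    P=np.stack([x,-y,-d,np.ones_like(d)],-1)@c['pose'].T
    P=P[...,:3]; P[d==0]=np.nan; return P
E
python3 - <<'E'
from h import *
for n in('scene','top'):
    c=shot(n,n+'0.png'); print(n,c['mtx'],c['pose'],c.keys())
o=ctrl.get_obs(); print(o)
E
```

```text
scene [[475.47964588   0.         255.36258647]
 [  0.         475.47964588 195.75630381]
 [  0.           0.           1.        ]] [[ 0.89872582 -0.36252719  0.24671023  0.7333179 ]
 [ 0.43848345  0.74925735 -0.49633224 -0.48019706]
 [-0.00491552  0.55424495  0.8323391   0.92046392]
 [ 0.          0.          0.          1.        ]] dict_keys(['color', 'range_z', 'mtx', 'pose'])
top [[443.96230197   0.         266.13954964]
 [  0.         443.96230197 191.41033808]
 [  0.           0.           1.        ]] [[ 0.01973652  0.9990222  -0.03956145  0.42828117]
 [-0.99977639  0.02002094  0.00680619  0.01351917]
 [ 0.00759159  0.03941827  0.99919396  1.09438839]
 [ 0.          0.          0.          1.        ]] dict_keys(['color', 'range_z', 'mtx', 'pose'])
{'time_s': 0.1, 'joints': array([-1.26857596e+00,  4.80799111e-01,  1.59682418e+00,  1.62523584e-05,
        1.06511138e+00, -4.66157798e-02]), 'joint_vel': array([-0.00012196, -0.00223777, -0.00242521,  0.00024486, -0.00065984,
        0.00129602]), 'joint_torque': array([ 8.81433680e-04, -9.52256083e+01, -4.31040430e+01,  4.07035463e-05,
        5.22851813e-03,  1.74517425e-05]), 'ee_pos': array([ 0.2220733 , -0.61047838,  0.23071215]), 'tool_rot': array([-3.09281228e+00, -5.44967440e-01,  2.06418264e-04]), 'ft_force': array([-0.10507242, -0.44596647, -0.19427993]), 'ft_torque': array([-0.01503388, -0.04701636, -0.0244492 ]), 'finger_gap': 0.9964679974135856}
```

View pics/scene0.png

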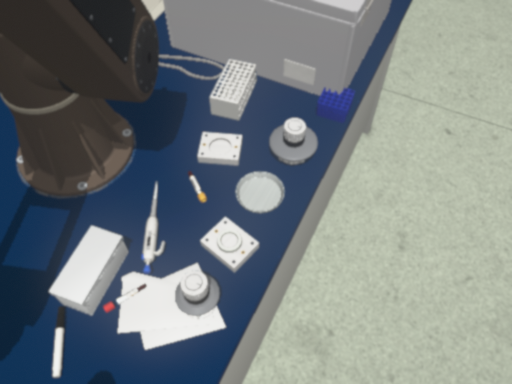

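View pics/top0.png

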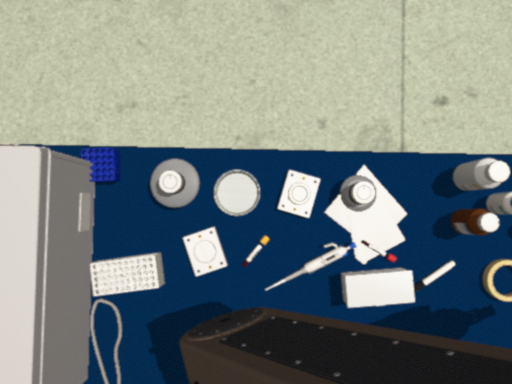

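The top view shows the larger rotor at about (175,183), the dish at (237,193), the mould with the ring at (299,194), the smaller rotor at (358,193) and the empty mould half at (205,251). The equipment box stands left of the big rotor, at columns below 95. Next I'll measure these.

Run:
```python
from h import *
ims=[]
for n in('top','scene'):
    c=np.load(f'/tmp/{n}0.png.npz'); P=pts(c); z=P[...,2]; col=c['color'].astype(int)
    boxes={'top':dict(big=(140,145,215,215),dish=(208,160,270,225),ring=(272,165,326,222),small=(332,165,385,215)),
     'scene':dict(big=(262,110,325,170),dish=(230,165,290,220),ring=(198,215,262,272),small=(170,262,225,318))}[n]
    for k,(a,b,e,f) in boxes.items():
        sub=P[b:f,a:e]; zz=sub[...,2]
        print(n,k,'zmax',np.nanpercentile(zz,99).round(4))
        for lo,hi in {'big':[(.09,.11),(.035,.06)],'small':[(.09,.11),(.035,.06)],'ring':[(.028,.04),(.017,.026)],'dish':[(.008,.02),(-.002,.007)]}[k]:
            m=((zz>lo)&(zz<hi)).astype(np.uint8)
            q=sub[m>0]
            if len(q)>5: 
                (cx,cy),r=cv2.minEnclosingCircle(q[:,:2].astype(np.float32)); print('  ',lo,hi,len(q),'med',np.median(q,0).round(4),'mean',q.mean(0).round(4),'encl',round(cx,4),round(cy,4),round(r,4))
    if n=='top':
        im=c['color'][:,:,::-1][140:230,130:400]; cv2.imwrite('pics/crop_t.png',cv2.resize(im,None,fx=2.9,fy=2.9,interpolation=cv2.INTER_CUBIC))
    else:
        im=c['color'][:,:,::-1][100:320,160:340]; cv2.imwrite('pics/crop_s.png',cv2.resize(im,None,fx=2.7,fy=2.7,interpolation=cv2.INTER_CUBIC))
    # left box
    if n=='top':
        q=P[(z>.06)&(P[...,0]>.3)&(P[...,1]>.2)]; print('left',q[:,1].min(),q[:,2].max())
```

```text
top big zmax 0.1019
   0.09 0.11 398 med [0.4863 0.2215 0.0998] mean [0.4856 0.2215 0.0996] encl 0.4858 0.2222 0.0256
   0.035 0.06 1411 med [0.4836 0.2151 0.0494] mean [0.4849 0.2191 0.0491] encl 0.4856 0.2228 0.0582
top dish zmax 0.0146
   0.008 0.02 256 med [0.4668 0.0807 0.0121] mean [0.467  0.0786 0.0121] encl 0.4673 0.0774 0.0558
   -0.002 0.007 3154 med [0.4685 0.0744 0.0008] mean [0.4686 0.0743 0.001 ] encl 0.469 0.0743 0.1092
top ring zmax 0.0329
   0.028 0.04 212 med [ 0.4681 -0.0727  0.0308] mean [ 0.468  -0.0729  0.031 ] encl 0.4676 -0.0736 0.026
   0.017 0.026 955 med [ 0.4665 -0.073   0.0216] mean [ 0.4672 -0.0733  0.0216] encl 0.4672 -0.0725 0.0611
top small zmax 0.1024
   0.09 0.11 396 med [ 0.4704 -0.211   0.0996] mean [ 0.4701 -0.2114  0.0994] encl 0.4705 -0.2125 0.0252
   0.035 0.06 606 med [ 0.4672 -0.1998  0.0487] mean [ 0.4692 -0.205   0.0488] encl 0.4699 -0.2124 0.0442
left 0.20007268498731362 0.2919682819111894
scene big zmax 0.1037
   0.09 0.11 345 med [0.4881 0.2169 0.1012] mean [0.4879 0.2182 0.1004] encl 0.4864 0.2224 0.0262
   0.035 0.06 1012 med [0.5001 0.2004 0.0509] mean [0.4924 0.206  0.0506] encl 0.4858 0.2222 0.0594
scene dish zmax 0.0162
   0.008 0.02 318 med [0.4596 0.0965 0.013 ] mean [0.4631 0.0874 0.0129] encl 0.4665 0.0766 0.0571
   -0.002 0.007 2872 med [0.4665 0.0782 0.0022] mean [0.4655 0.0806 0.0023] encl 0.463 0.0865 0.1032
scene ring zmax 0.0346
   0.028 0.04 374 med [ 0.469  -0.0745  0.0315] mean [ 0.469  -0.0744  0.0314] encl 0.4822 -0.074 0.0456
   0.017 0.026 1086 med [ 0.4747 -0.0801  0.0231] mean [ 0.4704 -0.077   0.0229] encl 0.4695 -0.0738 0.0629
scene small zmax 0.1036
   0.09 0.11 582 med [ 0.4731 -0.215   0.1013] mean [ 0.473  -0.2149  0.1007] encl 0.4715 -0.2139 0.0258
   0.035 0.06 807 med [ 0.488  -0.2309  0.0505] mean [ 0.4814 -0.2242  0.0504] encl 0.4721 -0.2137 0.0444
```

View pics/crop_t.png

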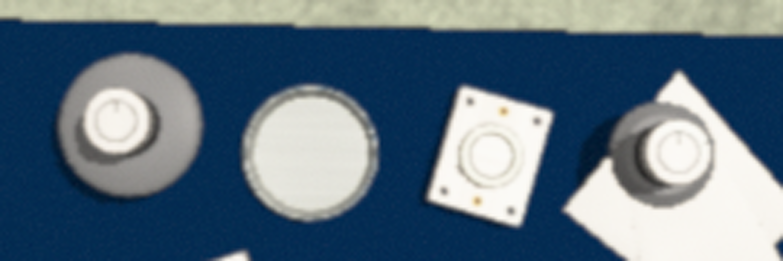

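View pics/crop_s.png

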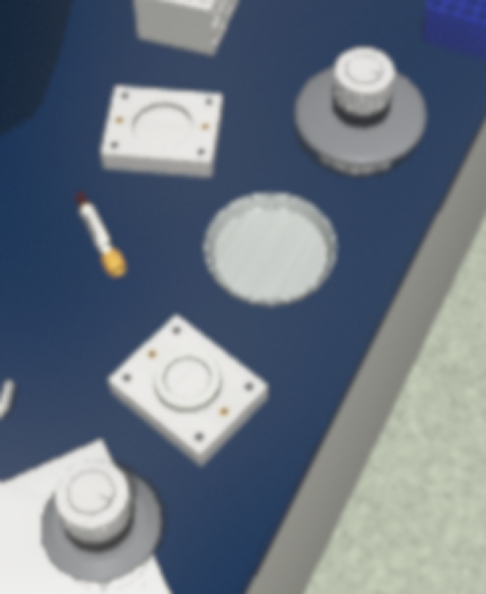

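The sizes fit: the larger rotor's radius measures 58 mm and the smaller's 44 mm. Positions are ring (0.468,-0.0735), dish (0.467,0.077), big rotor (0.486,0.2225). I'll move above the ring at a safe height first.

Call:
{"api": "servo_tool", "payload": {
  "deltas": [
    {"claw": 8.5,"travel": [2,4,0],"roll": 0},
    {"claw": 8.5,"travel": [4,8.5,0],"roll": 0},
    {"claw": 8.5,"travel": [6,13,0],"roll": 0},
    {"claw": 8.5,"travel": [8,17.5,0],"roll": 0},
    {"claw": 8.5,"travel": [10,22,0],"roll": 0},
    {"claw": 8.5,"travel": [12,26.5,0],"roll": 0},
    {"claw": 8.5,"travel": [14,31,0],"roll": 0},
    {"claw": 8.5,"travel": [16,35.5,0],"roll": 0}
  ],
  "grip_force": 30
}}

```text
time_s: 0.9
ee_pos: [0.3824, -0.254, 0.2313]
tool_rot: [-3.094, -0.545, -0.0]
ft_force: [2.1, -0.8, 0.9]
finger_gap: 0.999
```

Run:
```python
from h import *
c=np.load('/tmp/top0.png.npz'); P=pts(c)
for r in (150,180,200,220,250,280):
    for col in (60,80,88,92,96,100): print(r,col,P[r,col].round(3))
c=np.load('/tmp/scene0.png.npz'); P=pts(c); q=P[...,2]
# pins on mould
t=np.load('/tmp/top0.png.npz');
print(np.argwhere((t['color'][165:222,272:326,0].astype(int)-t['color'][165:222,272:326,2])>50)[:20])
```

```text
150 60 [ 0.564  0.517 -0.001]
150 80 [ 0.565  0.468 -0.001]
150 88 [0.559 0.429 0.047]
150 92 [0.561 0.425 0.033]
150 96 [0.56  0.412 0.042]
150 100 [0.56  0.4   0.048]
180 60 [0.479 0.424 0.197]
180 80 [0.485 0.424 0.1  ]
180 88 [0.488 0.424 0.053]
180 92 [0.489 0.418 0.044]
180 96 [0.489 0.408 0.048]
180 100 [0.489 0.4   0.044]
200 60 [0.438 0.425 0.192]
200 80 [0.44  0.424 0.095]
200 88 [0.441 0.421 0.057]
200 92 [0.442 0.424 0.024]
200 96 [ 0.442  0.424 -0.001]
200 100 [ 0.442  0.414 -0.001]
220 60 [0.398 0.425 0.188]
220 80 [0.396 0.42  0.1  ]
220 88 [0.394 0.42  0.055]
220 92 [0.394 0.422 0.025]
220 96 [ 0.393  0.422 -0.   ]
220 100 [ 0.393  0.413 -0.001]
250 60 [0.337 0.424 0.184]
250 80 [0.328 0.424 0.085]
250 88 [0.323 0.423 0.041]
250 92 [0.321 0.424 0.014]
250 96 [ 0.32   0.421 -0.003]
250 100 [0.32 0.41 0.  ]
280 60 [0.275 0.424 0.179]
280 80 [0.259 0.424 0.079]
280 88 [0.253 0.422 0.036]
280 92 [0.257 0.403 0.064]
280 96 [0.253 0.402 0.039]
280 100 [0.257 0.385 0.06 ]
[[12 30]
 [12 31]
 [12 32]
 [13 30]
 [13 31]
 [13 32]
 [14 31]
 [14 32]
 [43 21]
 [43 22]
 [43 23]
 [44 21]
 [44 22]
 [44 23]
 [45 22]
 [45 23]]
```

Call:
{"api": "servo_tool", "payload": {
  "deltas": [
    {"claw": 8.5,"travel": [2,4.5,0],"roll": 0},
    {"claw": 8.5,"travel": [4,9,0],"roll": 0},
    {"claw": 8.5,"travel": [6.5,13.5,-2],"roll": 0},
    {"claw": 8.0,"travel": [8.5,17.5,-6],"roll": 0},
    {"claw": 7.0,"travel": [8.6,18.1,-10],"roll": 0},
    {"claw": 6.8,"travel": [8.6,18.1,-14],"roll": 0},
    {"claw": 6.8,"travel": [8.6,18.1,-16],"roll": 0},
    {"claw": 6.8,"travel": [8.6,18.1,-16],"roll": 0}
  ]
}}

```text
time_s: 1.7
ee_pos: [0.4662, -0.0741, 0.0688]
tool_rot: [-3.092, -0.546, 0.008]
ft_force: [-0.2, 0.6, 0.1]
finger_gap: 0.798
```

Run:
```python
from h import *
c=shot('scene','s1.png'); o=ctrl.get_obs(); print(o['ee_pos'],o['ft_force'],o['joints'],o['finger_gap'],o['tool_rot'])
cv2.imwrite('pics/s1c.png',cv2.resize(c['color'][170:310,150:310,::-1],None,fx=4,fy=4,interpolation=cv2.INTER_CUBIC))
```

```text
[ 0.46722482 -0.07456216  0.07043837] [ 0.11739851 -0.52421369 -0.45374623] [-2.22342980e-01  4.89574077e-01  2.13240057e+00  1.95591243e-05
  5.22635248e-01  9.99485376e-01] 0.7915720577277665 [-3.09273585 -0.54514967  0.00436363]
```

View pics/s1c.png

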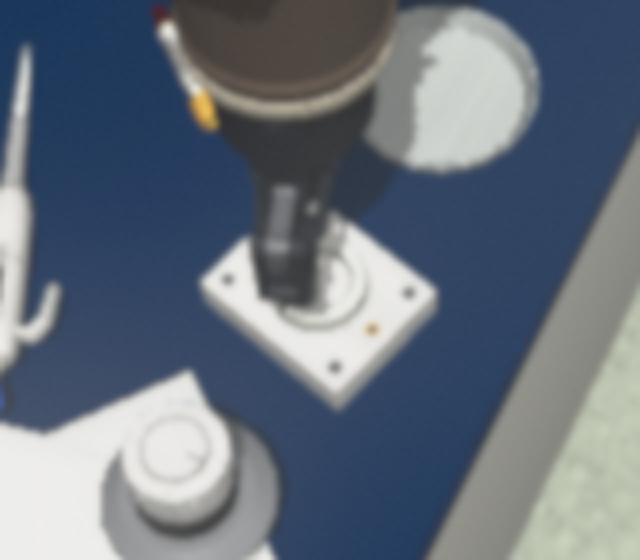

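The fingers straddle the ring, which is around (320,285) in the crop, and the view of the mould's top face is clear. I'll lower in steps and watch the force.

Call:
{"api": "servo_tool", "payload": {
  "deltas": [
    {"claw": 6.4,"travel": [0.1,0.1,-2],"roll": 0},
    {"claw": 6.2,"travel": [0.1,0.1,-3.5],"roll": 0},
    {"claw": 6.2,"travel": [0.1,0.1,-4.2],"roll": 0},
    {"claw": 6.2,"travel": [0.1,0.1,-4.6],"roll": 0},
    {"claw": 6.2,"travel": [0.1,0.1,-4.8],"roll": 0},
    {"claw": 6.2,"travel": [0.1,0.1,-4.8],"roll": 0}
  ]
}}

```text
time_s: 2.35
ee_pos: [0.4695, -0.074, 0.0238]
tool_rot: [3.094, 0.545, 0.001]
ft_force: [0.4, 0.4, -0.8]
finger_gap: 0.725
```

Call:
{"api": "servo_tool", "payload": {
  "deltas": [
    {"claw": 6.0,"travel": [-0.1,0,-0.1],"roll": 0},
    {"claw": 6.0,"travel": [-0.1,0,-0.25],"roll": 0},
    {"claw": 6.0,"travel": [-0.1,0,-0.25],"roll": 0}
  ]
}}

```text
time_s: 2.65
ee_pos: [0.4682, -0.0739, 0.0209]
tool_rot: [3.094, 0.545, 0.0]
ft_force: [0.1, 0.1, 0.2]
finger_gap: 0.704
```

Call:
{"api": "servo_tool", "payload": {
  "deltas": [
    {"claw": 5.4,"travel": [0,0,0],"roll": 0},
    {"claw": 4.8,"travel": [0,0,0],"roll": 0},
    {"claw": 4.5,"travel": [0,0,0],"roll": 0},
    {"claw": 4.5,"travel": [0,0,0],"roll": 0},
    {"claw": 4.5,"travel": [0,0,0],"roll": 0}
  ]
}}

```text
time_s: 3.15
ee_pos: [0.4682, -0.0738, 0.0212]
tool_rot: [3.094, 0.545, 0.0]
ft_force: [-1.9, 0.4, 12.7]
finger_gap: 0.593
```

Call:
{"api": "servo_tool", "payload": {
  "deltas": [
    {"claw": 4.5,"travel": [0,0,0.1],"roll": 0},
    {"claw": 4.5,"travel": [0,0,0.3],"roll": 0},
    {"claw": 4.5,"travel": [0,0,0.6],"roll": 0},
    {"claw": 4.5,"travel": [0,0,1.0],"roll": 0},
    {"claw": 4.5,"travel": [0,0,1.5],"roll": 0},
    {"claw": 4.5,"travel": [0,0,2.0],"roll": 0}
  ]
}}

```text
time_s: 3.75
ee_pos: [0.4682, -0.0738, 0.0413]
tool_rot: [3.094, 0.545, 0.0]
ft_force: [0.2, 0.1, 0.6]
finger_gap: 0.594
```

Run:
```python
from h import *
c=shot('scene','s2.png'); o=ctrl.get_obs(); print(o['ee_pos'],o['ft_force'],o['finger_gap'])
cv2.imwrite('pics/s2c.png',cv2.resize(c['color'][190:290,180:290,::-1],None,fx=6,fy=6,interpolation=cv2.INTER_CUBIC))
```

```text
[ 0.46851184 -0.073894    0.04189137] [ 0.47385276 -0.37584864  1.60430538] 0.5906649829335293
```

View pics/s2c.png

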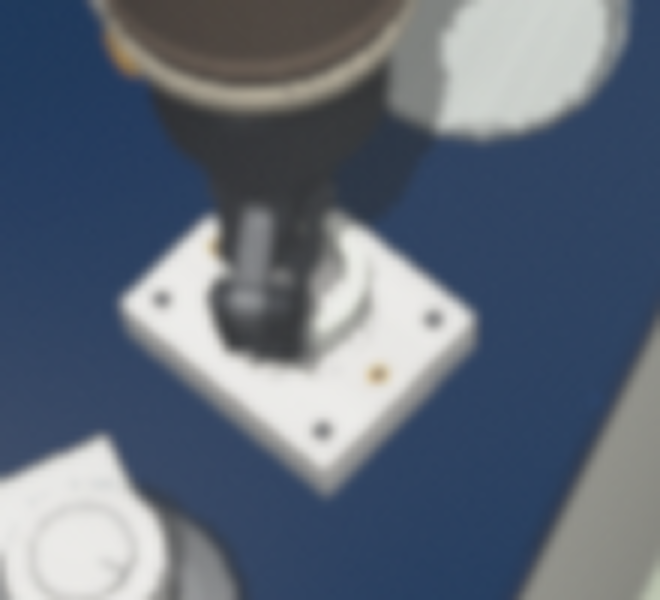

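The ring is in the fingers at (340,280), with the gap still at 0.59, so it is held. I'll raise it a little more and carry it to the dish.

Call:
{"api": "servo_tool", "payload": {
  "deltas": [
    {"claw": 4.5,"travel": [0,0,0.6],"roll": 0},
    {"claw": 4.5,"travel": [0,1,1.0],"roll": 0},
    {"claw": 4.5,"travel": [0,4,1.0],"roll": 0},
    {"claw": 4.5,"travel": [-0.1,7,1.0],"roll": 0},
    {"claw": 4.5,"travel": [-0.1,10.5,1.0],"roll": 0},
    {"claw": 4.5,"travel": [-0.1,13.5,1.0],"roll": 0},
    {"claw": 4.5,"travel": [-0.1,15.1,1.0],"roll": 0},
    {"claw": 4.5,"travel": [-0.1,15.1,1.0],"roll": 0}
  ]
}}

```text
time_s: 4.6
ee_pos: [0.467, 0.0794, 0.051]
tool_rot: [-3.093, -0.549, -0.0]
ft_force: [-0.2, -0.6, -0.4]
finger_gap: 0.59
```

Run:
```python
from h import *
c=shot('scene','s3.png'); o=ctrl.get_obs(); print(o['ee_pos'],o['ft_force'],o['finger_gap'],o['joints'])
cv2.imwrite('pics/s3c.png',cv2.resize(c['color'][150:250,200:310,::-1],None,fx=6,fy=6,interpolation=cv2.INTER_CUBIC))
```

```text
[0.46697806 0.07831471 0.05096021] [ 1.41089795 -0.27430937 -1.04457906] 0.590327703653734 [ 1.02128877e-01  5.26030956e-01  2.14463946e+00 -1.44637388e-05
  4.70813221e-01  1.32182546e+00]
```

View pics/s3c.png

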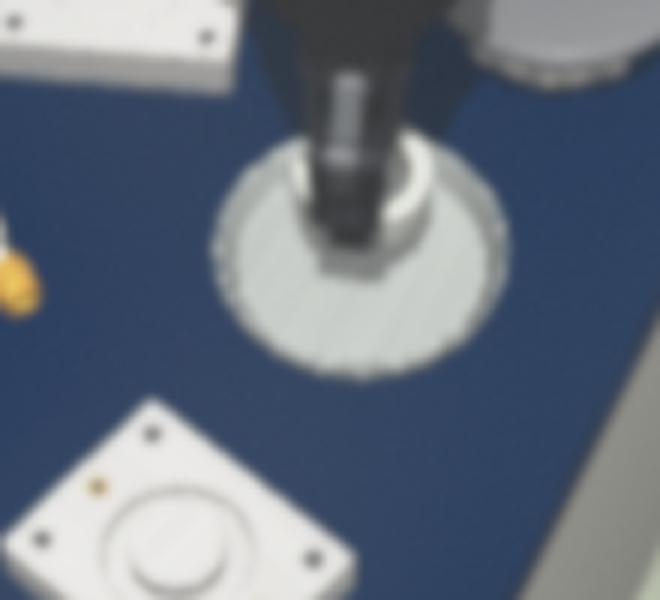

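The ring hangs level over the dish, centred at about (360,190) while raised, and the mould is empty. Lowering it.

Call:
{"api": "servo_tool", "payload": {
  "deltas": [
    {"claw": 4.5,"travel": [0,0,-1.5],"roll": 0},
    {"claw": 4.5,"travel": [0,0,-2.8],"roll": 0},
    {"claw": 4.5,"travel": [0,0,-3.6],"roll": 0},
    {"claw": 4.5,"travel": [0,0,-3.9],"roll": 0},
    {"claw": 4.5,"travel": [0,0,-4.0],"roll": 0},
    {"claw": 4.5,"travel": [0,0,-4.0],"roll": 0}
  ]
}}

```text
time_s: 5.25
ee_pos: [0.4673, 0.077, 0.011]
tool_rot: [3.094, 0.545, 0.0]
ft_force: [0.5, 0.7, -0.3]
finger_gap: 0.592
```

Call:
{"api": "servo_tool", "payload": {
  "deltas": [
    {"claw": 4.5,"travel": [0,0,-0.1],"roll": 0},
    {"claw": 4.5,"travel": [0,0,-0.2],"roll": 0},
    {"claw": 4.5,"travel": [0,0,-0.2],"roll": 0}
  ]
}}

```text
time_s: 5.55
ee_pos: [0.4675, 0.0772, 0.0093]
tool_rot: [3.094, 0.545, 0.001]
ft_force: [-0.9, -0.6, 9.9]
finger_gap: 0.593
```

Contact at about 10 N, so the ring is on the dish floor. Opening only moderately to stay clear of the dish wall.

Call:
{"api": "servo_tool", "payload": {
  "deltas": [
    {"claw": 5.4,"travel": [0,0,0],"roll": 0},
    {"claw": 5.8,"travel": [0,0,0],"roll": 0},
    {"claw": 6.0,"travel": [0,0,0],"roll": 0},
    {"claw": 6.0,"travel": [0,0,0.5],"roll": 0},
    {"claw": 6.0,"travel": [0,0,1.5],"roll": 0},
    {"claw": 6.2,"travel": [0,0,4],"roll": 0},
    {"claw": 6.8,"travel": [0,0,8],"roll": 0},
    {"claw": 7.4,"travel": [0,0,12.5],"roll": 0}
  ]
}}

```text
time_s: 6.35
ee_pos: [0.4662, 0.077, 0.1352]
tool_rot: [-3.094, -0.545, 0.003]
ft_force: [0.5, -0.5, -0.7]
finger_gap: 0.866
```

Run:
```python
from h import *
c=shot('scene','s4.png'); o=ctrl.get_obs(); print(o['ee_pos'],o['ft_force'],o['finger_gap'],o['joints'])
cv2.imwrite('pics/s4c.png',cv2.resize(c['color'][100:250,200:330,::-1],None,fx=4,fy=4,interpolation=cv2.INTER_CUBIC))
P=pts(c)[165:220,230:290]
q=P[(P[...,2]>.0165)&(P[...,2]<.025)]; print(len(q),q.mean(0),cv2.minEnclosingCircle(q[:,:2].astype(np.float32)))
```

```text
[0.46951813 0.07745078 0.14170585] [5.30175644 1.21462196 8.53585606] 0.8639133526493986 [ 9.97694724e-02  3.63355549e-01  2.08189617e+00 -1.13866292e-06
  6.89828078e-01  1.32160964e+00]
207 [0.46765816 0.07639003 0.02006689] ((0.4684048891067505, 0.07603856176137924), 0.05553661286830902)
```

View pics/s4c.png

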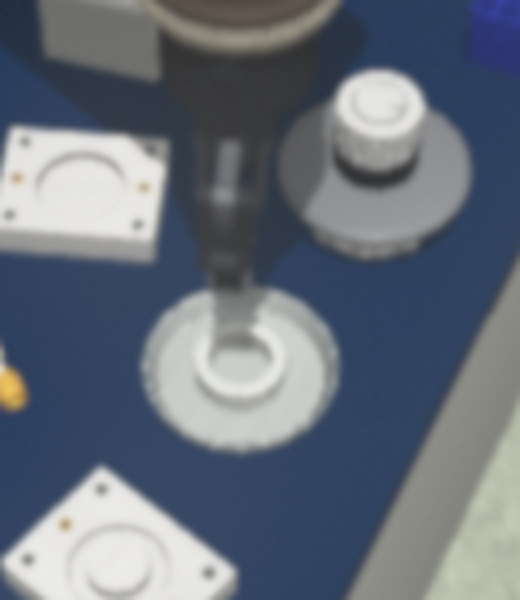

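The ring lies flat at the dish centre, around (240,360) in the crop. Now I'll go to the larger cap at (380,110) in the crop, and turn the wrist by +90° to centre joint 6.

Call:
{"api": "servo_tool", "payload": {
  "deltas": [
    {"claw": 8.5,"travel": [0.2,0,4],"roll": 8},
    {"claw": 8.5,"travel": [0.2,1,6.5],"roll": 16},
    {"claw": 8.5,"travel": [0.5,3,6.5],"roll": 24},
    {"claw": 8.5,"travel": [1,6,6.5],"roll": 32},
    {"claw": 8.5,"travel": [1.3,9,6.5],"roll": 40},
    {"claw": 8.5,"travel": [1.6,12,6.5],"roll": 48},
    {"claw": 8.5,"travel": [1.9,14.5,6.5],"roll": 56},
    {"claw": 8.5,"travel": [1.9,14.5,6.5],"roll": 64}
  ]
}}

```text
time_s: 7.2
ee_pos: [0.4864, 0.2248, 0.1997]
tool_rot: [2.327, 2.111, 0.002]
ft_force: [0.1, 0.1, -0.3]
finger_gap: 0.995
```

Call:
{"api": "servo_tool", "payload": {
  "deltas": [
    {"claw": 8.5,"travel": [0,0,-2],"roll": 8},
    {"claw": 8.5,"travel": [0,0,-4],"roll": 16},
    {"claw": 8.0,"travel": [0,0,-5],"roll": 24},
    {"claw": 7.5,"travel": [0,0,-6],"roll": 26},
    {"claw": 7.5,"travel": [0,0,-6],"roll": 26},
    {"claw": 7.5,"travel": [0,0,-6],"roll": 26}
  ]
}}

```text
time_s: 7.8
ee_pos: [0.4862, 0.2221, 0.1394]
tool_rot: [1.804, 2.572, 0.0]
ft_force: [0.2, -0.3, 0.5]
finger_gap: 0.881
```

Run:
```python
from h import *
c=shot('scene','s5.png'); o=ctrl.get_obs(); print(o['ee_pos'],o['ft_force'],o['finger_gap'],o['joints'],o['tool_rot'])
cv2.imwrite('pics/s5c.png',cv2.resize(c['color'][100:250,200:330,::-1],None,fx=4,fy=4,interpolation=cv2.INTER_CUBIC))
```

```text
[0.48639576 0.22225629 0.13962865] [0.84372476 0.05221889 0.3696197 ] 0.8744456862630542 [3.71920058e-01 4.37984432e-01 1.95061962e+00 9.13704548e-06
 7.52205469e-01 2.45283873e-02] [1.80385940e+00 2.57157566e+00 1.02940437e-03]
```

View pics/s5c.png

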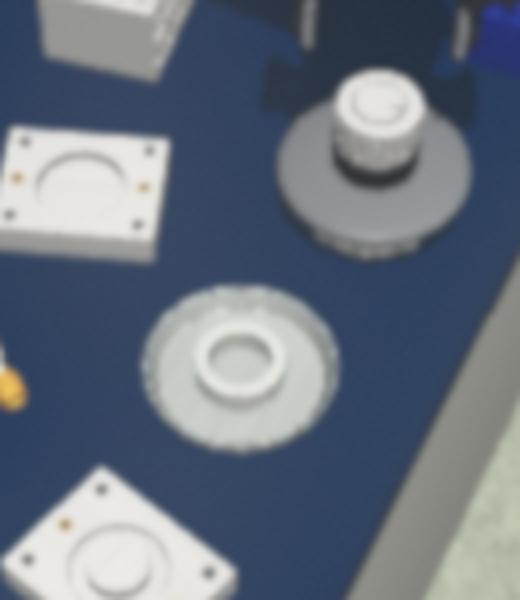

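The fingers are on either side of the cap, which is at (380,110), and joint 6 is near 0. Lowering to TCP z of about 0.074 and gripping.

Call:
{"api": "servo_tool", "payload": {
  "deltas": [
    {"claw": 7.2,"travel": [0,0,-2],"roll": 0},
    {"claw": 7.0,"travel": [0,0,-4],"roll": 0},
    {"claw": 6.8,"travel": [0,0,-6],"roll": 0},
    {"claw": 6.4,"travel": [0,0,-6.5],"roll": 0},
    {"claw": 5.4,"travel": [0,0,-6.5],"roll": 0},
    {"claw": 4.4,"travel": [0,0,-6.5],"roll": 0},
    {"claw": 4.0,"travel": [0,0,-6.5],"roll": 0},
    {"claw": 4.0,"travel": [0,0,-6.5],"roll": 0}
  ],
  "grip_force": 60
}}

```text
time_s: 8.65
ee_pos: [0.4868, 0.2224, 0.0748]
tool_rot: [1.802, 2.572, 0.002]
ft_force: [-0.7, 0.3, 7.7]
finger_gap: 0.572
```

Call:
{"api": "servo_tool", "payload": {
  "deltas": [
    {"claw": 4.0,"travel": [0,0,0],"roll": 0},
    {"claw": 4.0,"travel": [0,0,0],"roll": 0}
  ]
}}

```text
time_s: 8.85
ee_pos: [0.4868, 0.2224, 0.0748]
tool_rot: [1.802, 2.572, 0.002]
ft_force: [-0.7, -0.1, 8.9]
finger_gap: 0.57
```

Run:
```python
from h import *
o=ctrl.get_obs(); print(o['ee_pos'],o['ft_force'],o['ft_torque'],o['finger_gap'],o['joints'],o['joint_torque'])
```

```text
[0.48684016 0.22241091 0.07478536] [-0.70673479 -0.08790898  8.87912113] [-0.13055222  0.18023409 -0.03899399] 0.569727358424335 [3.71889180e-01 5.38483568e-01 1.99442182e+00 6.48192123e-06
 6.07052173e-01 2.32153924e-02] [-4.47348703e-02 -7.93860626e+01 -2.50080425e+01 -1.20084663e-02
 -4.95061968e-01 -4.41795186e-03]
```

Gripped, so now I'll feel the thread. First anticlockwise in small steps, reading the torque.

Call:
{"api": "servo_tool", "payload": {
  "deltas": [
    {"claw": 4.0,"travel": [0,0,0],"roll": 3},
    {"claw": 4.0,"travel": [0,0,0],"roll": 6},
    {"claw": 4.0,"travel": [0,0,0],"roll": 8},
    {"claw": 4.0,"travel": [0,0,0],"roll": 8}
  ]
}}

```text
time_s: 9.25
ee_pos: [0.487, 0.2225, 0.0748]
tool_rot: [1.616, 2.693, 0.002]
ft_force: [-0.9, -0.2, 7.8]
finger_gap: 0.571
```

Run:
```python
from h import *
o=ctrl.get_obs(); print(o['ft_force'],o['ft_torque'],o['finger_gap'],o['joints'],o['joint_torque'][5])
```

```text
[-0.8557714  -0.20451801  7.82766293] [0.0141241  0.2092542  0.03933822] 0.5706905553286448 [ 3.71971761e-01  5.38487609e-01  1.99426392e+00  4.67324027e-05
  6.06875632e-01 -1.17831712e-01] -0.9211941249668598
```

Call:
{"api": "servo_tool", "payload": {
  "deltas": [
    {"claw": 4.0,"travel": [0,0,0],"roll": 3},
    {"claw": 4.0,"travel": [0,0,0],"roll": 6},
    {"claw": 4.0,"travel": [0,0,0],"roll": 6}
  ]
}}

```text
time_s: 9.55
ee_pos: [0.487, 0.2225, 0.0748]
tool_rot: [1.472, 2.774, 0.002]
ft_force: [0.4, 0.2, 8.6]
finger_gap: 0.569
```

Run:
```python
from h import *
o=ctrl.get_obs(); print(o['ft_force'],o['ft_torque'],o['finger_gap'],o['joints'],o['joint_torque'][5])
```

```text
[0.43119035 0.24394326 8.55106574] [-0.00614624  0.14741159  0.08861286] 0.569116467174828 [ 3.71904950e-01  5.38484932e-01  1.99428814e+00  2.25407658e-05
  6.06859673e-01 -2.23189210e-01] -1.3393914699554443
```

Run:
```python
from h import *
c=shot('scene','s6.png'); t=shot('top','t6.png')
a=cv2.resize(c['color'][95:165,255:335,::-1],None,fx=5,fy=5,interpolation=cv2.INTER_CUBIC)
b=cv2.resize(t['color'][140:210,135:215,::-1],None,fx=5,fy=5,interpolation=cv2.INTER_CUBIC)
cv2.imwrite('pics/s6c.png',np.hstack([a,b])[:, :800])
o=ctrl.get_obs(); print(o['ft_torque'],o['joint_torque'][5])
```

```text
[-0.0589135   0.10959392  0.08897456] -0.07684389129281044
```

View pics/s6c.png

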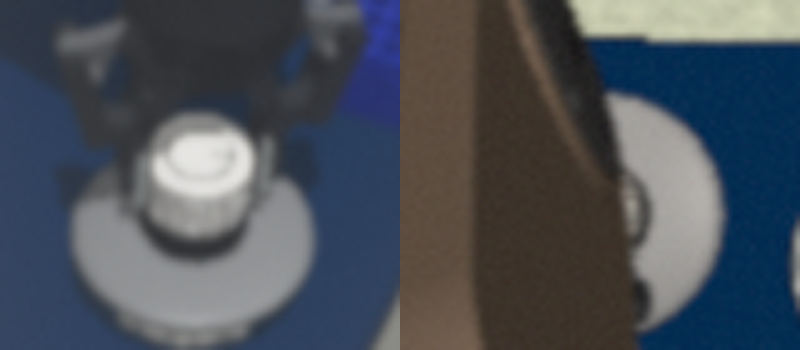

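Joint-6 torque fell back to about 0 and the outside torque is only 0.09 N m, so there is no hard stop after 14°. The cap top stays visible, with its index line at about (225,155). I'll turn further and compare the line.

Call:
{"api": "servo_tool", "payload": {
  "deltas": [
    {"claw": 4.0,"travel": [0,0,0],"roll": 6},
    {"claw": 4.0,"travel": [0,0,0],"roll": 12},
    {"claw": 4.0,"travel": [0,0,0],"roll": 16},
    {"claw": 4.0,"travel": [0,0,0],"roll": 16},
    {"claw": 4.0,"travel": [0,0,0],"roll": 16}
  ]
}}

```text
time_s: 10.15
ee_pos: [0.487, 0.2225, 0.0748]
tool_rot: [1.074, 2.951, 0.002]
ft_force: [-0.1, -0.4, 8.0]
finger_gap: 0.564
```

Run:
```python
from h import *
o=ctrl.get_obs(); print(o['ft_force'],o['ft_torque'],o['joint_torque'][5],o['joints'][5])
c=shot('scene','s7.png')
f=lambda im:cv2.resize(im[112:148,272:322,::-1],None,fx=8,fy=8,interpolation=cv2.INTER_CUBIC)
a=[f(np.load(f'/tmp/{n}.npz')['color']) for n in('s5.png','s6.png','s7.png')]
cv2.imwrite('pics/s7c.png',np.vstack([np.hstack(a[:2]),np.hstack([a[2],a[2]*0])]))
```

```text
[-0.0741194  -0.35168898  8.01995993] [-0.03425195  0.07316869  0.04309721] -0.1321433437988162 -0.5006578585521587
```

View pics/s7c.png

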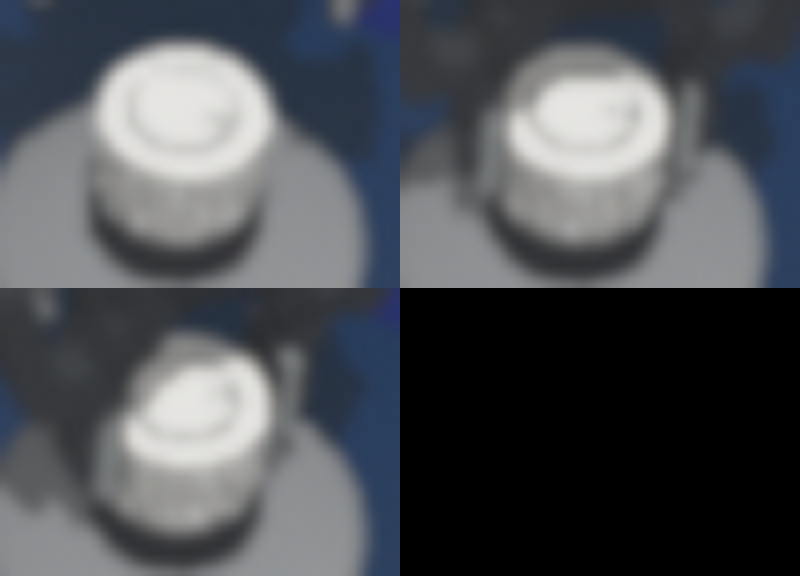

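The index line has swung with the gripper, from lower right (215,118) to slightly above centre right (230,390). The cap is loosening anticlockwise with no stop. I'll carry on to about 98° total.

Call:
{"api": "servo_tool", "payload": {
  "deltas": [
    {"claw": 4.0,"travel": [0,0,0],"roll": 8},
    {"claw": 4.0,"travel": [0,0,0],"roll": 16},
    {"claw": 4.0,"travel": [0,0,0],"roll": 24},
    {"claw": 4.0,"travel": [0,0,0],"roll": 32},
    {"claw": 4.0,"travel": [0,0,0],"roll": 40},
    {"claw": 4.0,"travel": [0,0,0],"roll": 48},
    {"claw": 4.0,"travel": [0,0,0],"roll": 56},
    {"claw": 4.0,"travel": [0,0,0],"roll": 64}
  ]
}}

```text
time_s: 11.0
ee_pos: [0.487, 0.2225, 0.0748]
tool_rot: [-0.661, 3.069, 0.001]
ft_force: [0.2, 0.0, 8.1]
finger_gap: 0.568
```

Call:
{"api": "servo_tool", "payload": {
  "deltas": [
    {"claw": 4.0,"travel": [0,0,0],"roll": 4},
    {"claw": 4.0,"travel": [0,0,0],"roll": 4},
    {"claw": 4.0,"travel": [0,0,0.1],"roll": 4},
    {"claw": 4.0,"travel": [0,0,0.3],"roll": 4},
    {"claw": 4.0,"travel": [0,0,0.5],"roll": 4}
  ]
}}

```text
time_s: 11.5
ee_pos: [0.4861, 0.2221, 0.0791]
tool_rot: [0.759, -3.048, 0.0]
ft_force: [0.7, 0.4, -0.7]
finger_gap: 0.57
```

Run:
```python
from h import *
o=ctrl.get_obs(); print(o['ft_force'],o['ft_torque'],o['joint_torque'][5],o['joints'][5],o['ee_pos'])
c=shot('scene','s8.png')
cv2.imwrite('pics/s8c.png',cv2.resize(c['color'][105:155,262:332,::-1],None,fx=8,fy=8,interpolation=cv2.INTER_CUBIC))
```

```text
[ 0.72476187  0.36648297 -0.73695243] [ 0.0211571  -0.04944544 -0.04046903] 0.0038670429785270244 -1.6871096559700836 [0.48613887 0.22214009 0.07905667]
```

View pics/s8c.png

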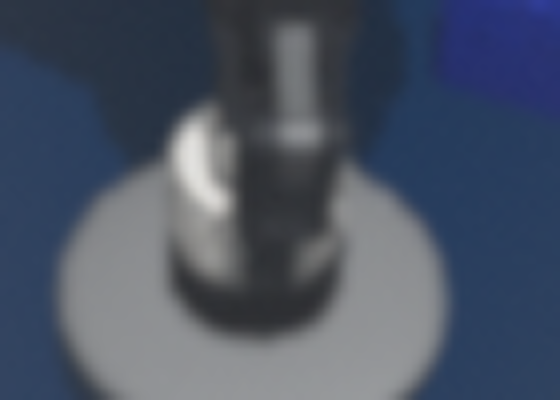

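The wrist force is near zero after 4 mm of lift, so the thread is not resisting. The cap is at (200,190), held by the fingers. Lifting straight up.

Call:
{"api": "servo_tool", "payload": {
  "deltas": [
    {"claw": 4.0,"travel": [0,0,0.6],"roll": 0},
    {"claw": 4.0,"travel": [0,0,1.3],"roll": 0},
    {"claw": 4.0,"travel": [0,0,2.2],"roll": 0},
    {"claw": 4.0,"travel": [0,0,3.5],"roll": 0},
    {"claw": 4.0,"travel": [0,0,5],"roll": 0},
    {"claw": 4.0,"travel": [0,0,6.5],"roll": 0},
    {"claw": 4.0,"travel": [0,0,8],"roll": 0},
    {"claw": 4.0,"travel": [0,0,8.5],"roll": 0}
  ]
}}

```text
time_s: 12.35
ee_pos: [0.4869, 0.2225, 0.166]
tool_rot: [-0.759, 3.046, 0.001]
ft_force: [0.1, -0.3, -1.2]
finger_gap: 0.571
```

Call:
{"api": "servo_tool", "payload": {
  "deltas": [
    {"claw": 4.0,"travel": [0,0,0],"roll": 0},
    {"claw": 4.0,"travel": [0,0,0],"roll": 0},
    {"claw": 4.0,"travel": [0,0,0],"roll": 0},
    {"claw": 4.0,"travel": [0,0,0],"roll": 0},
    {"claw": 4.0,"travel": [0,0,0],"roll": 0}
  ]
}}

```text
time_s: 12.85
ee_pos: [0.486, 0.2221, 0.1633]
tool_rot: [0.759, -3.048, 0.0]
ft_force: [0.4, -0.7, 0.3]
finger_gap: 0.564
```

Run:
```python
from h import *
o=ctrl.get_obs(); print(o['ft_force'],o['ft_torque'],o['finger_gap'],o['ee_pos'],o['time_s'])
c=shot('scene','s9.png')
cv2.imwrite('pics/s9c.png',cv2.resize(c['color'][60:320,160:345,::-1],None,fx=2.3,fy=2.3,interpolation=cv2.INTER_CUBIC))
P=pts(c)
s=P[262:318,170:225]; q=s[(s[...,2]>.09)&(s[...,2]<.11)]; print('small',q.mean(0),cv2.minEnclosingCircle(q[:,:2].astype(np.float32)))
col=c['color'].astype(int); s=P[165:220,230:290]; q=s[(s[...,2]>.0175)&(s[...,2]<.025)]; print('ring',len(q),q.mean(0))
```

```text
[ 0.44227161 -0.69931468  0.26309779] [ 0.01500613 -0.00300495 -0.05728405] 0.5639544318317017 [0.48596563 0.2220716  0.16334854] 12.85
small [ 0.47295447 -0.21496215  0.10073247] ((0.472087025642395, -0.2135390341281891), 0.02559988759458065)
ring 184 [0.46850391 0.07614244 0.02054907]
```

View pics/s9c.png

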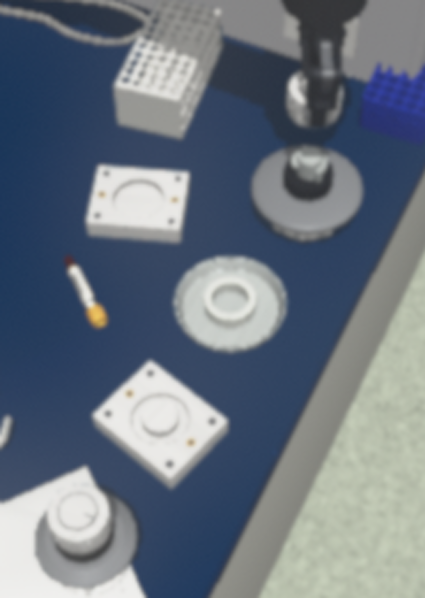

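The cap hangs upright in the gripper at (315,100). The bare spindle shows at (310,160), the ring lies flat in the dish at (230,300), and the small cap at (80,515) has not moved. Handing in.

```bash
python3 -c "
from rig import ctrl
print(ctrl.finish_job())"
```

```text
the job is handed in; nothing more can be done
None
```

I've handed the job in: the new collar is in the dish, and the larger rotor's cap is off and held upright in the gripper. The run took about 13 s of the 50 s allowed, and the hand-in reports no verdict.

- **Ring:** I lifted it out of the mould and set it on the dish floor until I felt about 10 N of contact, then let go. The last picture shows it flat, with its centre at (0.4685, 0.076), within about 2 mm of the dish centre. Its top is at 20.5 mm, which fits the ring resting on the floor.
- **Thread:** The larger rotor's cap loosens anticlockwise, so it is a right-hand thread. I met no stop past 0.2 rad, turned it to about 98°, and it lifted off with almost no wrist force.
- **Cap at the end:** By the arm's position it is about 88 mm above its seat, and the finger gap (0.564) matches its width. The bare spindle shows in the picture.
- **Smaller rotor's cap:** Its position measures the same as at the start, to within about 1 mm.

One reading disagreed at first. While I was turning the cap, joint 6 briefly showed up to 1.3 N m, which looked like a stop, but the wrist torque stayed below 0.1 N m. It fell back at rest, and the cap's index line was turning with the gripper, so I took it for joint drag. There was also a push of 8 to 13 N up on the tool when gripping the ring and the cap, and it went away on lifting.

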